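Turn a circuit board over in its stand and put on its screening cover

TASK

The circuit board on the repair bench hangs between the two centres of its turning stand the wrong way round. Turn it on its axis until the side with the raised rectangular screening frame faces up and the board is level, then set the loose metal cover down over that frame, without dropping it, so that it sits fully home on the board, and leave it there. Leave the other things on the bench where they are.

Things in the scene. Friction and masses are not known exactly. Their poses are not given: they have to be found in the camera images.
- stand: Grey turning stand, fixed. Base plate 150 (x) x 310 (y) x 12 mm; origin at the centre of its underside, on the bench. Two steel uprights, 45 (x) x 26 (y) mm, 125 mm high, at y = +-135 mm carry the centres; the board turns about the line between them, which runs along the stand's y, 105 mm above the bench, over the origin.
- board (a joint): Board's angle about the stand's y, rad; turns all the way round (2 pi = 0). 0: level, frame on top; pi/2: upright, framed side towards the stand's +x; pi: level, frame underneath; 3 pi/2: framed side towards -x. Pivots are stiff (0.2 N m, about 3 N at the long edge): it stays where it is left.
- board_face (a point): Centre of the framed side, 3 mm off the turning axis; z out of it, y along the axis. Green board 130 (x) x 170 (y) x 6 mm, mid-plane on the axis, plus an aluminium rail on each short end (206 mm over all). In the middle a steel frame, 44 (x) x 84 (y) mm, 12 mm high. Components up to 8 mm high only at |y| over 55 mm; bare between frame and long edges. Other side flat, with solder dots.
- cover_bar (a point): Centre of the cover's dark bar handle, 12 (x) x 64 (y) x 14 mm high, 43 mm above the cover's lower rim, 18 mm clear above its top. z up. The cover starts right way up on the bench.
- cover: Loose aluminium screening cover, about 0.13 kg; origin at the centre of its lower rim, axes as for the bar. 58 (x) x 98 (y) x 18 mm high, 3 mm walls, open underneath (52 x 92 mm inside, 15 mm deep): it goes over the frame with 4 mm play each side, either way round, and its rim rests on the board.
- cup: Bystander: blue plastic cup, 70 mm wide, 60 mm high.
- heatsink: Bystander: black finned heat sink, 50 x 110 x 38 mm.
- screwdriver: Bystander: screwdriver lying flat, 190 mm long.
- jar: Bystander: closed jar, 64 mm wide, 85 mm high.
Mind the look-alikes: they are no part of the job. Leave any green or red look-alike of the cover alone.

How it is judged:
On the way:
1. the board is turned level with its framed side up (angle between board_face's own z axis and vertical below 0.12 rad), for 0.3 s.
At the end, for the whole second after the job is handed in: The board is level within about 7 degrees with its framed side up; the cover lies over the frame with its rim on the board (within 3 mm of fully home, within 7 mm of centred, flat on it within 3 degrees), at rest (angle between board_face's own z axis and vertical below 0.12 rad and x of cover_bar in the frame of board_face between -0.007 and 0.007 m and y of cover_bar in the frame of board_face between -0.007 and 0.007 m and z of cover_bar in the frame of board_face between 0.039 and 0.046 m and angle between the z axis of cover_bar and the z axis of board_face, either way round below 0.05 rad and linear speed of cover below 0.02 m/s); the robot touches nothing.
It fails at once if the cover is dropped onto the board (falls faster than 0.45 m/s just above it) (linear speed of cover above 0.45 m/s and horizontal distance between cover_bar and board_face below 0.03 m and z of cover_bar in the frame of board_face below 0.07 m).
It fails at once if the cup is moved more than 20 mm (distance of cup from where it was at the start of the episode above 0.02 m).
It fails at once if the heat sink is moved more than 20 mm (distance of heatsink from where it was at the start of the episode above 0.02 m).
It fails at once if the screwdriver is moved more than 20 mm (distance of screwdriver from where it was at the start of the episode above 0.02 m).
It fails at once if the jar is moved more than 20 mm (distance of jar from where it was at the start of the episode above 0.02 m).
It also fails if it takes over 61 s, if anything falls off the work surface, if the arm or the gripper's body presses on something with over 40 N, if the wrist force passes 120 N, or if a joint passes its speed limit or range.

ROBOT

A 6-joint arm with a two-finger parallel gripper is mounted at the origin on the work surface. World frame = base frame: x ahead of the robot, y to its left, z up, the work surface at z = 0. Lengths are in m, angles in rad, forces in N, time in s.
With the tool pointing down it reaches from about 0.25 to 0.725 m from the base axis. Payload 4 kg.
Tool frame: the origin (TCP) lies on the centre line of the jaws, within the pads' length; the fingertips stand 14 mm ahead of it and the grasp point (between the pads) lies 5 mm behind it; z points along the fingers, x is the direction in which the jaws open and shut, and the axes are right-handed (so a half turn about z gives the same grasp; the last joint's range is limited). The gripper opens to 85 mm and grips with 20 to 120 N. Pads are 22 mm wide; open, the fingers measure 114 mm over their backs; the gripper's body (76 mm by 85 mm) begins 54 mm behind the grasp point. The pads swing forward as they close: fully open they stand 13 mm farther back than shut.
Start: joints at [-1.175, 0.241, 0.005, 1.335, 0, 1.571], TCP at [0.193, -0.461, 0.245] pointing down, gripper open.
Joint ranges: [-2.72, 2.72], [-1.05, 1.87], [-1.09, 1.28], [-1.99, 2.15], [-1.42, 1.44], [-3.14, 3.14]. Speed limits (rad/s): [2.79, 2.79, 3.14, 3.14, 3.14, 3.14].

INTERFACE

Orientations are given as a unit quaternion [x, y, z, w].
In Python, from workcell import bot gives the robot as it stands.
- The arm moves only by the tool play_rows, never from a script. Its argument "motion" is a list of rows, each an object with "fingers": the closure, from -1 (fully open) to 1 (shut), so that 0 is half open; "translation": the shift along the tool's x, y, z in cm, a list of three; "roll": the turn about the tool's z in degrees. A call has 1 to 20 rows; each row is the pose to reach, as a shift and turn from the pose commanded when the call began, along the tool's axes at that moment; what a row does not reach only later rows make up. A row lasts 1/12 s, in which the tool goes at most 41.7 mm and 7.16 degrees, less where a joint would pass 70% of its speed; a pose out of reach is approached as far as the arm can. A call with a gripper value outside its range is refused whole. The fingers move at their own pace and stop on an object; the grip force is fixed at half the most. Time passes only in rows, so rows that repeat a pose let the fingers close. It gives the time, the measured TCP pose, the force and the opening at its end, in the units of the state.
- bot.get_obs(): the state, without advancing time (a new reading comes with each control period).
- bot.camera(name): name is "scene" or "side" or "wrist"; returns a dict with "pixels" (384x512x3 uint8, red, green, blue), "intrinsics" (3x3 intrinsics, pixels), "world_to_cam" (4x4, takes a point from world to camera coordinates). Camera axes: x right, y down, z forward; pixel columns grow to the right and rows downward; lengths in m; the calibration is good to about 2 mm. The wrist camera is an equidistant fisheye: a pixel r from the principal point sees the ray r / f radians off the axis. A picture is of the moment at which its call begins. There is no depth.
- bot.job_done(): hands the job in, once; it reports no verdict.
The state is a dict: "clock": time; "joint_pos": joint angles; "joint_vel": joint speeds; "tau": joint torques, N m; "eef_pos": TCP position; "tool_rot": TCP orientation; "ft_force": force on the tool from outside, world axes, zero at the start; "ft_torque": the same for the moment, N m; "grip_width": finger opening in m.
Only numpy, scipy, OpenCV 4.12 (cv2) and the standard library are available. Lean on these libraries where they do the work, as an engineer would, in place of code of your own. Each camera call takes 0.05 s, during which the arm holds its last target. There are 200 camera calls.

## Working session

There is one attempt and no reset: what is moved stays moved. The work goes in short steps, Python scripts to look and compute and a tool call to move; the robot and the scene stay as the last step left them, time stands still between calls to the robot, and variables do not carry over. Pictures are saved under pics/ and viewed, about 8 in all and at most 12, crops included, and the job is handed in when it is done.

Besides the shell and the picture viewer there is one more tool, called after "Emit:" as name(argument=value, ...) on one line, values as JSON. play_rows: Moves the arm, as the interface text tells. Its arguments: {"type":"object","properties":{"motion":{"type":"array","items":{"type":"object","properties":{"fingers":{"type":"number"},"translation":{"type":"array","items":{"type":"number"}},"roll":{"type":"number"}}}}},"required":["motion"]}

```bash
mkdir -p pics
cat > h.py <<'E'
import numpy as np,cv2
from workcell import bot
def cap(n,f):
    c=bot.camera(n); np.savez(f'pics/{f}.npz',**c); cv2.imwrite(f'pics/{f}.png',c['pixels'][:,:,::-1]); return c
def ld(f): return np.load(f'pics/{f}.npz')
def ray(c,u,v,fish=False):
    K=c['intrinsics'];T=c['world_to_cam'];x=(u-K[0,2])/K[0,0];y=(v-K[1,2])/K[1,1]
    if fish:
        t=np.hypot(x,y);d=np.array([x/t*np.sin(t),y/t*np.sin(t),np.cos(t)])
    else: d=np.array([x,y,1.])
    R=T[:3,:3];d=R.T@d;return -R.T@T[:3,3],d/np.linalg.norm(d)
def tri(*rs):
    A=0;b=0
    for o,d in rs:
        P=np.eye(3)-np.outer(d,d);A=A+P;b=b+P@o
    p=np.linalg.solve(A,b);return p,[np.linalg.norm((np.eye(3)-np.outer(d,d))@(p-o)) for o,d in rs]
def atz(r,z): o,d=r;return o+d*(z-o[2])/d[2]
def proj(c,p):
    q=c['world_to_cam']@np.append(p,1);q=c['intrinsics']@q[:3];return q[:2]/q[2]
E
python3 - <<'E'
from h import *
a=cap('scene','s0')['pixels'];b=cap('side','d0')['pixels']
print(bot.get_obs())
cv2.imwrite('pics/both.png',cv2.resize(np.vstack([a,b])[:,:,::-1],None,fx=.78,fy=.78))
for f in('s0','d0'):
    c=ld(f);print(ray(c,256,192),c['intrinsics'][0,0])
E
```

```text
{'clock': 0.1, 'joint_pos': array([-1.17500465e+00,  2.41341705e-01,  3.87477194e-03,  1.33517014e+00,
       -1.85302799e-05,  1.57081837e+00]), 'joint_vel': array([-0.00165471, -0.00047617,  0.00204167,  0.00086135,  0.00069926,
       -0.00025143]), 'tau': array([-8.03881976e-04, -3.73138225e+01,  2.53010255e+01,  1.08494158e-02,
       -7.86896385e-05,  6.53159319e-06]), 'eef_pos': array([ 0.19256389, -0.46086792,  0.24450594]), 'tool_rot': array([ 8.32321238e-01, -5.54292801e-01, -7.71192114e-04, -5.02427199e-04]), 'ft_force': array([-0.511564  ,  0.56655911, -0.6648682 ]), 'ft_torque': array([-0.0078655 , -0.04076359,  0.03266684]), 'grip_width': 0.08526130566128458}
(array([1.24657533, 0.90745436, 1.0920477 ]), array([-0.44948039, -0.59825734, -0.66336681])) 498.0162674672939
(array([0.29551002, 0.71985063, 0.98017665]), array([ 0.21599522, -0.61561899, -0.75786498])) 394.8637699698319
```

View pics/both.png

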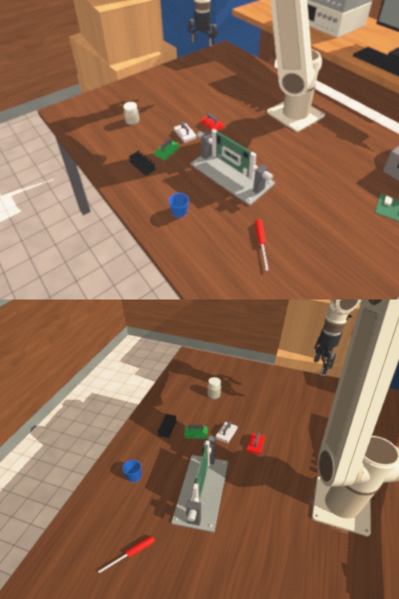

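The scene view (top) shows the stand with a near-upright board, its frame side towards the scene camera. The silver cover is at ~(185,132), with green (167,150) and red (212,122) look-alikes. Next I'll enlarge the crops.

Run:
```python
from h import *
a=cv2.imread('pics/s0.png')[130:270,190:370];b=cv2.imread('pics/d0.png')[140:310,190:340]
cv2.imwrite('pics/c1.png',cv2.resize(a,None,fx=4.2,fy=4.2,interpolation=2))
cv2.imwrite('pics/c2.png',cv2.resize(b,None,fx=3.5,fy=3.5,interpolation=2))
```

```text
(no output)
```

View pics/c1.png

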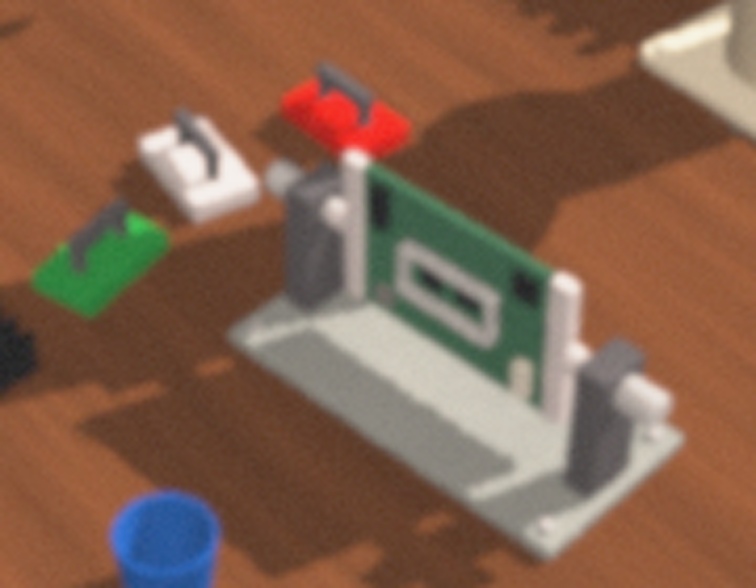

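View pics/c2.png

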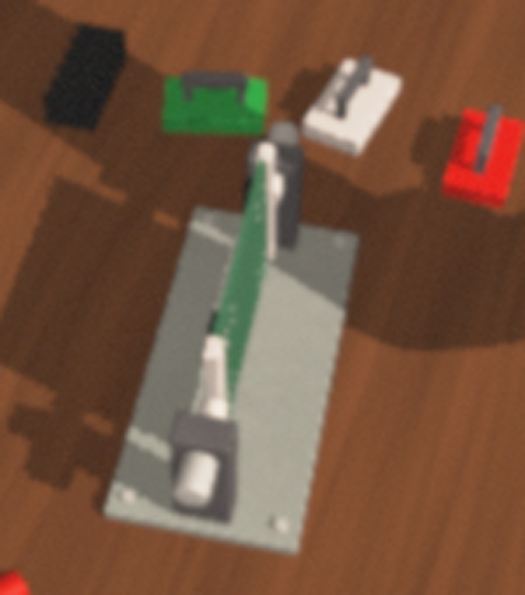

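Run:
```python
from h import *
S=ld('s0');D=ld('d0')
s=lambda u,v:ray(S,190+u/4.2,130+v/4.2)
d=lambda u,v:ray(D,190+u/3.5,140+v/3.5)
np.set_printoptions(precision=4,suppress=True)
print('plate side',[atz(d(*p),.012) for p in[(195,208),(358,234),(297,552),(105,515)]])
print('plate scene',[atz(s(*p),.012) for p in[(230,335),(547,560),(683,437)]])
for n,a,b in[('railfar top',(355,152),(265,150)),('railnear top',(566,278),(215,345)),('bar a',(183,120),(365,65)),('bar b',(212,160),(343,105)),('platefar+x',(230,335),(195,208)),('near+x',(547,560),(105,515)),('near -x',(683,437),(297,552))]:
    print(n,*tri(s(*a),d(*b)))
# cover top-face corners at z=.018
print('cover scene top',[atz(s(*p),.018) for p in[(140,143),(205,117),(258,180),(195,207)]])
print('cover side top',[atz(d(*p),.018) for p in[(350,60),(400,78),(357,143),(306,122)]])
print('railbot',atz(s(355,297),.04),atz(s(556,422),.04))
```

```text
plate side [array([ 0.5917, -0.0261,  0.012 ]), array([ 0.4438, -0.0476,  0.012 ]), array([0.4015, 0.2613, 0.012 ]), array([0.5488, 0.2821, 0.012 ])]
plate scene [array([ 0.5938, -0.0218,  0.012 ]), array([0.5571, 0.2844, 0.012 ]), array([0.4042, 0.2609, 0.012 ])]
railfar top [0.5117 0.0231 0.1735] [np.float64(0.0008529265536629484), np.float64(0.000852926553663149)]
railnear top [0.4856 0.209  0.1723] [np.float64(2.7574318997868604e-05), np.float64(2.7574318997868164e-05)]
bar a [ 0.4908 -0.2244  0.0437] [np.float64(0.0007894435676145258), np.float64(0.000789443567614381)]
bar b [ 0.4974 -0.1749  0.0352] [np.float64(6.085371501595253e-05), np.float64(6.085371501607598e-05)]
platefar+x [ 0.5919 -0.0257  0.0098] [np.float64(0.0015988079141523478), np.float64(0.0015988079141520397)]
near+x [0.5511 0.2785 0.0027] [np.float64(0.00047731492643126905), np.float64(0.0004773149264312342)]
near -x [0.4019 0.2595 0.009 ] [np.float64(0.00036426438584542115), np.float64(0.0003642643858454651)]
cover scene top [array([ 0.5187, -0.2478,  0.018 ]), array([ 0.4558, -0.2428,  0.018 ]), array([ 0.4713, -0.1486,  0.018 ]), array([ 0.5312, -0.1528,  0.018 ])]
cover side top [array([ 0.5124, -0.2531,  0.018 ]), array([ 0.4589, -0.2457,  0.018 ]), array([ 0.4744, -0.148 ,  0.018 ]), array([ 0.5279, -0.1574,  0.018 ])]
railbot [0.5133 0.027  0.04  ] [0.4848 0.2132 0.04  ]
```

Plan: the board is upright (top edge at z≈0.173) with its frame side facing +x. The stand centre is ≈(0.498,0.118), yaw ≈7.9°. I'll push the top edge towards −x and down with closed fingers, along an arc at r=52 mm. For the cover, the candidates are white/silver at (185,132), green at (167,150) and red at (212,122) in the first picture. I choose the silver one, at ≈(0.494,-0.199) with yaw ≈−8.8°; the close crop confirms it.

Emit:
play_rows(motion=[{"fingers":1,"translation":[-2,-2.6,0],"roll":1},{"fingers":1,"translation":[-4.5,-5.8,0],"roll":3},{"fingers":1,"translation":[-7,-9.1,0],"roll":5},{"fingers":1,"translation":[-9.5,-12.4,0],"roll":7},{"fingers":1,"translation":[-12,-15.6,0],"roll":9},{"fingers":1,"translation":[-14.5,-18.9,0],"roll":11},{"fingers":1,"translation":[-17,-22.1,0],"roll":13},{"fingers":1,"translation":[-19.5,-25.4,0],"roll":14.8},{"fingers":1,"translation":[-22,-28.7,0],"roll":14.8},{"fingers":1,"translation":[-24.5,-31.9,0],"roll":14.8},{"fingers":1,"translation":[-27,-35.2,0],"roll":14.8},{"fingers":1,"translation":[-29.5,-38.4,0],"roll":14.8},{"fingers":1,"translation":[-32,-41.7,0],"roll":14.8},{"fingers":1,"translation":[-34.5,-44.9,0],"roll":14.8},{"fingers":1,"translation":[-37,-48.2,0],"roll":14.8},{"fingers":1,"translation":[-39,-50.8,0],"roll":14.8},{"fingers":1,"translation":[-40.4,-52.6,0],"roll":14.8},{"fingers":1,"translation":[-40.9,-53.3,0],"roll":14.8},{"fingers":1,"translation":[-40.9,-53.3,0],"roll":14.8},{"fingers":1,"translation":[-40.9,-53.3,0],"roll":14.8}])

```text
clock: 1.77
eef_pos: [0.5303, 0.0975, 0.2447]
tool_rot: [0.765, -0.643, -0.008, -0.005]
ft_force: [-0.5, 0.8, 0.3]
grip_width: 0.0003
```

Run:
```python
from h import *
cap('wrist','w1');a=cap('scene','s1')['pixels'][130:270,230:370,::-1]
w=cv2.imread('pics/w1.png')
o=np.hstack([cv2.resize(w,(400,300)),cv2.resize(a,(300,300),interpolation=2)])
cv2.imwrite('pics/v1.png',o);print(bot.get_obs())
```

```text
{'clock': 1.8667, 'joint_pos': array([0.17094087, 0.31915792, 0.1111643 , 1.36422988, 0.01866073,
       3.1405648 ]), 'joint_vel': array([-0.00269952, -0.00997048,  0.00190682, -0.0014109 ,  0.00099535,
       -0.00081366]), 'tau': array([ 2.92576980e-01, -4.06980014e+01,  2.54655772e+01, -2.47942301e-02,
        7.33167236e-02, -9.92732748e-05]), 'eef_pos': array([0.53006714, 0.09698501, 0.24524372]), 'tool_rot': array([ 0.76518191, -0.64374614, -0.00759342, -0.00546829]), 'ft_force': array([-0.17283257,  0.51508674,  0.93793253]), 'ft_torque': array([ 0.01027498, -0.03619379,  0.00760945]), 'grip_width': 7.056726490872534e-05}
```

View pics/v1.png

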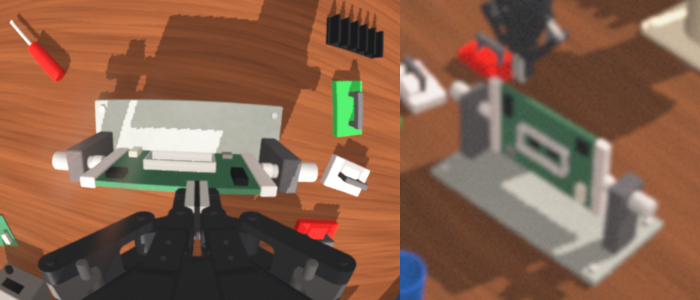

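Joint 6 hit its limit, so I'll turn it half a turn the other way.

Emit:
play_rows(motion=[{"fingers":1,"translation":[0,0,0],"roll":-7},{"fingers":1,"translation":[0,0,0],"roll":-14},{"fingers":1,"translation":[0,0,0],"roll":-21},{"fingers":1,"translation":[-0.5,0,0],"roll":-28},{"fingers":1,"translation":[-1,0,0],"roll":-35},{"fingers":1,"translation":[-1.5,0,0],"roll":-42},{"fingers":1,"translation":[-2,0,0],"roll":-49},{"fingers":1,"translation":[-2.5,-0.1,0],"roll":-56},{"fingers":1,"translation":[-2.5,-0.1,0],"roll":-63},{"fingers":1,"translation":[-2.5,-0.1,0],"roll":-70},{"fingers":1,"translation":[-2.5,-0.1,0],"roll":-77},{"fingers":1,"translation":[-2.5,-0.1,0],"roll":-84},{"fingers":1,"translation":[-2.5,-0.1,0],"roll":-91},{"fingers":1,"translation":[-2.5,-0.1,0],"roll":-98},{"fingers":1,"translation":[-2.5,-0.1,0],"roll":-105},{"fingers":1,"translation":[-2.5,-0.1,0],"roll":-112},{"fingers":1,"translation":[-2.5,-0.1,0],"roll":-119},{"fingers":1,"translation":[-2.5,-0.1,0],"roll":-126},{"fingers":1,"translation":[-2.5,-0.1,0],"roll":-133},{"fingers":1,"translation":[-2.5,-0.1,0],"roll":-140}])

```text
clock: 3.53
eef_pos: [0.5269, 0.1216, 0.2463]
tool_rot: [0.865, 0.501, 0.003, -0.009]
ft_force: [0.1, 0.1, 1.0]
grip_width: 0.0003
```

Emit:
play_rows(motion=[{"fingers":1,"translation":[0,0,0],"roll":-7},{"fingers":1,"translation":[0,0,0.5],"roll":-14},{"fingers":1,"translation":[0,0,1.5],"roll":-21},{"fingers":1,"translation":[0,0,2.5],"roll":-28},{"fingers":1,"translation":[0,0,3.5],"roll":-35},{"fingers":1,"translation":[0,0,4.5],"roll":-37.7},{"fingers":1,"translation":[0,0,5.5],"roll":-37.7},{"fingers":1,"translation":[0,0,6.5],"roll":-37.7},{"fingers":1,"translation":[0,0,7.3],"roll":-37.7},{"fingers":1,"translation":[0,0,7.5],"roll":-37.7},{"fingers":1,"translation":[0,0,7.5],"roll":-37.7}])

```text
clock: 4.45
eef_pos: [0.5268, 0.1239, 0.17]
tool_rot: [0.659, 0.752, 0.005, -0.008]
ft_force: [0.7, -0.5, -0.5]
grip_width: 0.0003
```

Run:
```python
import numpy as np
for p in range(0,91,10):
    f=np.radians(p);print(p,np.round((3*np.cos(f)-52*np.sin(f)+11,3*np.sin(f)+52*np.cos(f)),1))
```

```text
0 [14. 52.]
10 [ 4.9 51.7]
20 [-4.  49.9]
30 [-12.4  46.5]
40 [-20.1  41.8]
50 [-26.9  35.7]
60 [-32.5  28.6]
70 [-36.8  20.6]
80 [-39.7  12. ]
90 [-41.   3.]
```

Emit:
play_rows(motion=[{"fingers":1,"translation":[0,-0.8,0],"roll":0},{"fingers":1,"translation":[0,-1.5,0],"roll":0},{"fingers":1,"translation":[0,-2.0,0],"roll":0},{"fingers":1,"translation":[0,-2.4,0],"roll":0},{"fingers":1,"translation":[0,-2.9,0.05],"roll":0},{"fingers":1,"translation":[0,-3.3,0.1],"roll":0},{"fingers":1,"translation":[0,-3.8,0.25],"roll":0},{"fingers":1,"translation":[0,-4.2,0.45],"roll":0},{"fingers":1,"translation":[0,-4.6,0.65],"roll":0},{"fingers":1,"translation":[0,-4.9,0.9],"roll":0},{"fingers":1,"translation":[0,-5.3,1.2],"roll":0},{"fingers":1,"translation":[0,-5.6,1.5],"roll":0},{"fingers":1,"translation":[0,-5.9,1.85],"roll":0},{"fingers":1,"translation":[0,-6.2,2.2],"roll":0},{"fingers":1,"translation":[0,-6.4,2.6],"roll":0},{"fingers":1,"translation":[0,-6.6,3.0],"roll":0},{"fingers":1,"translation":[0,-6.8,3.4],"roll":0},{"fingers":1,"translation":[0,-6.9,3.9],"roll":0},{"fingers":1,"translation":[0,-6.9,3.9],"roll":0},{"fingers":1,"translation":[0,-6.9,3.9],"roll":0}])

```text
clock: 6.12
eef_pos: [0.4576, 0.1157, 0.1308]
tool_rot: [0.658, 0.753, 0.005, -0.009]
ft_force: [-0.6, 0.2, -0.2]
grip_width: -0.0001
```

Run:
```python
from h import *
cap('wrist','w2');a=cap('scene','s2')['pixels'][150:270,240:370,::-1];b=cap('side','d2')['pixels'][170:310,210:300,::-1]
w=cv2.imread('pics/w2.png')
o=np.hstack([cv2.resize(a,(380,351),interpolation=2),cv2.resize(b,(226,351),interpolation=2)])
cv2.imwrite('pics/v2.png',o);print(bot.get_obs()['ft_force'],bot.get_obs()['eef_pos'])
```

```text
[-0.34510762  0.76704373 -0.29066179] [0.45839473 0.11582658 0.13141111]
```

View pics/v2.png

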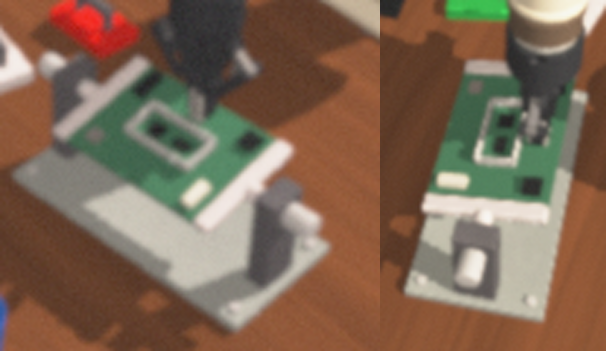

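Emit:
play_rows(motion=[{"fingers":1,"translation":[0,0,0.2],"roll":0},{"fingers":1,"translation":[0,-0.1,0.4],"roll":0},{"fingers":1,"translation":[0,-0.1,0.6],"roll":0},{"fingers":1,"translation":[0,-0.1,0.8],"roll":0},{"fingers":1,"translation":[0,-0.1,0.9],"roll":0},{"fingers":1,"translation":[0,-0.1,0.9],"roll":0},{"fingers":1,"translation":[0,-0.1,0.9],"roll":0}])

```text
clock: 6.85
eef_pos: [0.4578, 0.1158, 0.1228]
tool_rot: [0.658, 0.753, 0.006, -0.008]
ft_force: [-0.0, 0.6, 2.3]
grip_width: 0.0002
```

Emit:
play_rows(motion=[{"fingers":1,"translation":[0,0,-1],"roll":0},{"fingers":1,"translation":[0,0,-4],"roll":0},{"fingers":1,"translation":[0,0,-8],"roll":0},{"fingers":0,"translation":[0,0,-12],"roll":0},{"fingers":0,"translation":[0,0,-14],"roll":0},{"fingers":0,"translation":[0,-3,-14],"roll":0},{"fingers":0,"translation":[0,-6,-14],"roll":0},{"fingers":0,"translation":[0,-6,-14],"roll":0}])

```text
clock: 7.52
eef_pos: [0.3937, 0.1043, 0.2623]
tool_rot: [0.658, 0.753, 0.004, -0.009]
ft_force: [-0.7, -0.9, -0.3]
grip_width: 0.0427
```

Run:
```python
from h import *
w=cap('wrist','w3')['pixels'];a=cap('scene','s3')['pixels'][150:270,240:370,::-1];b=cap('side','d3')['pixels'][170:310,210:300,::-1]
o=np.hstack([cv2.resize(a,(460,425),interpolation=2),cv2.resize(b,(273,425),interpolation=2)])
cv2.imwrite('pics/v3.png',o)
cv2.imwrite('pics/v3w.png',cv2.resize(w[:,:,::-1],(800,600),interpolation=2))
```

```text
(no output)
```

View pics/v3.png

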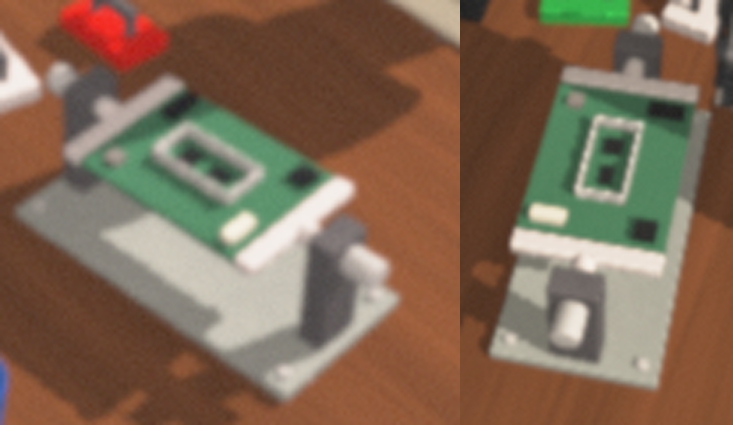

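View pics/v3w.png

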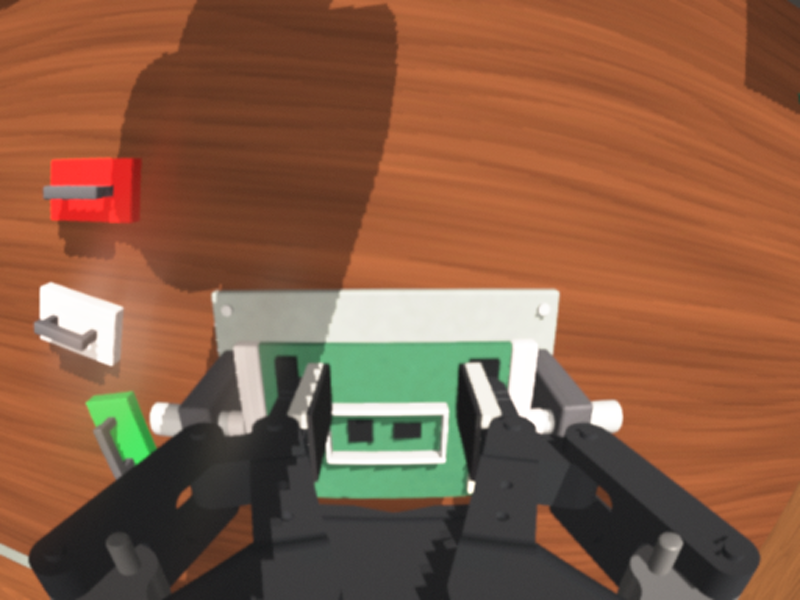

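Run:
```python
from h import *
np.set_printoptions(precision=4,suppress=True)
S=ld('s3');D=ld('d3');W=ld('w3')
s=lambda u,v:ray(S,240+u/3.538,150+v/3.538)
d=lambda u,v:ray(D,210+u/3.033,170+v/3.033)
w=lambda u,v:ray(W,u*.64,v*.64,True)
P=[]
for n,a,b in[('F+-',(153,150),(132,117)),('F--',(187,122),(183,120)),('F-+',(262,170),(170,200)),('F++',(227,202),(116,192)),
 ('R--',(172,78),(237,88)),('R+-',(70,152),(107,68)),('R-+',(352,182),(203,252)),('R++',(243,260),(55,232))]:
    p,e=tri(s(*a),d(*b));P.append(p);print(n,p,e[0])
P=np.array(P);print('F',P[:4].mean(0),'R',P[4:].mean(0))
sx=np.array([.99,.138,0])
for k in(0,4):
    q=P[k:k+4]; print('tilt', (q[1]+q[2]-q[0]-q[3])/2)
z=.12
F=[atz(w(*p),z) for p in[(327,405),(447,405),(446,465),(327,465)]];print('wrist frame',np.array(F),np.mean(F,0))
print('scene@z',np.mean([atz(s(*p),z) for p in[(153,150),(187,122),(262,170),(227,202)]],0),'side',np.mean([atz(d(*p),z) for p in[(132,117),(183,120),(170,200),(116,192)]],0))
# plate bolts near edge
print([atz(w(*p),.012) for p in[(214,291),(558,291)]])
c0=[(40,284),(123,311),(112,364),(38,332)]
print('cover',[atz(w(*p),.018) for p in c0])
```

```text
F+- [0.5264 0.0816 0.1205] 0.0005092168820059801
F-- [0.4811 0.071  0.1212] 0.0017166841283562603
F-+ [0.4662 0.1502 0.1125] 5.2806337989169234e-05
F++ [0.5134 0.1591 0.1116] 0.0010613667015579792
R-- [0.447  0.0118 0.1139] 0.0016478881836147045
R+- [0.5723 0.0265 0.1075] 0.0025997145792309214
R-+ [0.421  0.2024 0.1185] 0.006814271598048287
R++ [0.5477 0.216  0.1119] 0.00139575870808966
F [0.4968 0.1155 0.1164] R [0.497  0.1142 0.1129]
tilt [-0.0462 -0.0097  0.0008]
tilt [-0.0007  0.0005  0.0001]
wrist frame [[0.478  0.0738 0.12  ]
 [0.4679 0.1532 0.12  ]
 [0.5172 0.1618 0.12  ]
 [0.5278 0.0773 0.12  ]] [0.4977 0.1165 0.12  ]
scene@z [0.4998 0.1192 0.12  ] side [0.4961 0.1168 0.12  ]
[array([ 0.4428, -0.0442,  0.012 ]), array([0.4036, 0.258 , 0.012 ])]
cover [array([ 0.4582, -0.2447,  0.018 ]), array([ 0.4723, -0.1373,  0.018 ]), array([ 0.5306, -0.1554,  0.018 ]), array([ 0.5121, -0.2548,  0.018 ])]
```

The board is level within about 1–3° (the frame corners and rails disagree slightly). The frame centre is ≈(0.498,0.117), yaw ≈7.5°. Next I go above the cover, half open.

Emit:
play_rows(motion=[{"fingers":0,"translation":[-1,0.2,0],"roll":6},{"fingers":0,"translation":[-3,0.6,0],"roll":13},{"fingers":0,"translation":[-5,1.0,0],"roll":20},{"fingers":0,"translation":[-7,1.4,0],"roll":27},{"fingers":0,"translation":[-9,1.8,0],"roll":34},{"fingers":0,"translation":[-11,2.2,0],"roll":41},{"fingers":0,"translation":[-13,2.6,0],"roll":48},{"fingers":0,"translation":[-15,3.0,0],"roll":55},{"fingers":0,"translation":[-17,3.4,0],"roll":62},{"fingers":0,"translation":[-19,3.8,0],"roll":69},{"fingers":0,"translation":[-21,4.2,0],"roll":76},{"fingers":0,"translation":[-23,4.6,0],"roll":83},{"fingers":0,"translation":[-25,5.0,0],"roll":90},{"fingers":0,"translation":[-27,5.3,0],"roll":97},{"fingers":0,"translation":[-29,5.6,1],"roll":104},{"fingers":0,"translation":[-30.5,5.8,3],"roll":106.5},{"fingers":0,"translation":[-31.2,5.9,5],"roll":106.5},{"fingers":0,"translation":[-31.4,5.9,7],"roll":106.5},{"fingers":0,"translation":[-31.4,5.9,9],"roll":106.5},{"fingers":0,"translation":[-31.4,5.9,9],"roll":106.5}])

```text
clock: 9.33
eef_pos: [0.4968, -0.1961, 0.1617]
tool_rot: [0.997, -0.078, -0.007, -0.01]
ft_force: [-0.6, 1.3, 0.2]
grip_width: 0.0428
```

Run:
```python
from h import *
w=cap('wrist','w4')['pixels'];print(ld('w4')['intrinsics'],bot.get_obs()['joint_pos'])
cv2.imwrite('pics/v4.png',cv2.resize(w[:,:,::-1],(800,600),interpolation=2))
```

```text
[[297.31863964   0.         251.83835865]
 [  0.         297.31863964 192.76496576]
 [  0.           0.           1.        ]] [-0.38419525  0.36925726 -0.03323278  1.18475114  0.0159282   1.34165535]
```

View pics/v4.png

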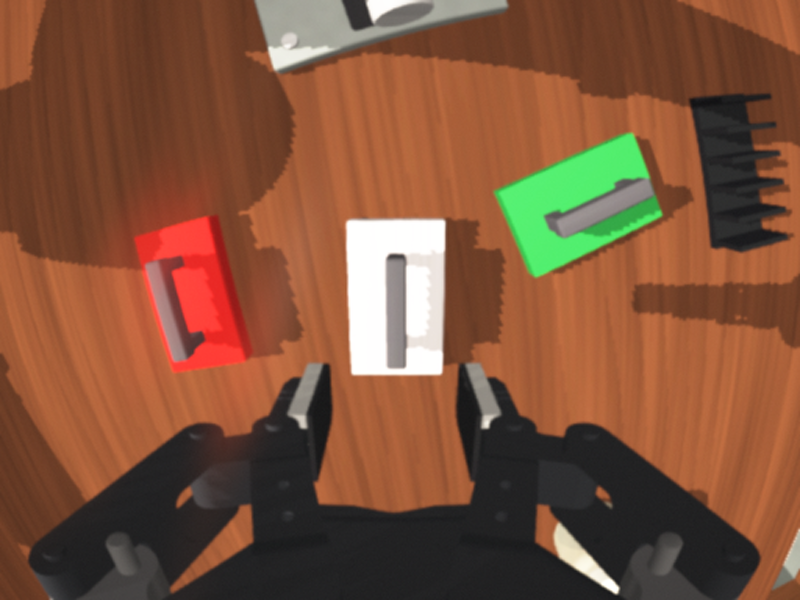

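The silver cover is below and centred (bar from (397,255) to (397,367)), with red and green to the sides and clear of the fingers.

Run:
```python
from h import *
np.set_printoptions(precision=4,suppress=True)
W=ld('w4');w=lambda u,v:ray(W,u*.64,v*.64,True)
b=[atz(w(*p),.05) for p in[(397,257),(397,367)]];print(b,np.mean(b,0),np.linalg.norm(b[0]-b[1]))
c=[atz(w(*p),.018) for p in[(347,220),(445,220),(443,375),(351,375)]];print(np.array(c),np.mean(c,0))
# height check with wrist w3 : bar ends far view
W3=ld('w3');w3=lambda u,v:ray(W3,u*.64,v*.64,True)
print(tri(w(397,257),w3(90,337)),tri(w(397,367),w3(38,322)))
```

```text
[array([ 0.5017, -0.1689,  0.05  ]), array([ 0.4922, -0.231 ,  0.05  ])] [ 0.497  -0.1999  0.05  ] 0.06278578646840155
[[ 0.4748 -0.1477  0.018 ]
 [ 0.5321 -0.1566  0.018 ]
 [ 0.5184 -0.2548  0.018 ]
 [ 0.4595 -0.246   0.018 ]] [ 0.4962 -0.2013  0.018 ]
(array([ 0.5008, -0.1728,  0.0282]), [np.float64(0.00026230796628177094), np.float64(0.0002623079662815969)]) (array([ 0.4915, -0.2363,  0.0366]), [np.float64(0.00047800647931525394), np.float64(0.00047800647931523106)])
```

Emit:
play_rows(motion=[{"fingers":0,"translation":[0,0.4,1],"roll":0},{"fingers":0,"translation":[0,0.4,3],"roll":0},{"fingers":0,"translation":[0,0.4,5],"roll":0},{"fingers":0,"translation":[0,0.4,7],"roll":0},{"fingers":0,"translation":[0,0.4,9],"roll":0},{"fingers":0,"translation":[0,0.4,10.5],"roll":0},{"fingers":0,"translation":[0,0.4,11.5],"roll":0},{"fingers":0,"translation":[0,0.4,12.1],"roll":0},{"fingers":0,"translation":[0,0.4,12.1],"roll":0},{"fingers":0,"translation":[0,0.4,12.1],"roll":0}])

```text
clock: 10.22
eef_pos: [0.4984, -0.1984, 0.0465]
tool_rot: [0.997, -0.077, -0.002, -0.009]
ft_force: [-0.1, 0.4, 0.2]
grip_width: 0.0431
```

Emit:
play_rows(motion=[{"fingers":0.5,"translation":[0,0,0],"roll":0},{"fingers":0.8,"translation":[0,0,0],"roll":0},{"fingers":1,"translation":[0,0,0],"roll":0},{"fingers":1,"translation":[0,0,0],"roll":0},{"fingers":1,"translation":[0,0,0],"roll":0},{"fingers":1,"translation":[0,0,0],"roll":0},{"fingers":1,"translation":[0,0,0],"roll":0},{"fingers":1,"translation":[0,0,0],"roll":0},{"fingers":1,"translation":[0,0,0],"roll":0},{"fingers":1,"translation":[0,0,0],"roll":0}])

```text
clock: 11.05
eef_pos: [0.4985, -0.1985, 0.0471]
tool_rot: [0.997, -0.077, -0.001, -0.009]
ft_force: [-0.1, 0.3, 6.0]
grip_width: 0.0103
```

Run:
```python
from h import *
np.set_printoptions(precision=4,suppress=True)
for i in range(3):
    o=bot.get_obs();print(o['clock'],o['eef_pos'],o['ft_force'],o['ft_torque'],o['grip_width'],o['joint_vel'])
    cap('wrist','w5')
for f in('w1','w2','w3','w4','w5'):
    T=ld(f)['world_to_cam'];print(f,-T[:3,:3].T@T[:3,3])
im=cv2.imread('pics/w5.png')[120:320,130:380];cv2.imwrite('pics/v5.png',cv2.resize(im,None,fx=2.4,fy=2.4,interpolation=2))
```

```text
11.05 [ 0.4985 -0.1985  0.0471] [-0.086   0.3313  5.9576] [0.0339 0.1614 0.0109] 0.01032177402953689 [ 0.0011  0.0015 -0.0004 -0.0002 -0.0004 -0.0005]
11.1 [ 0.4985 -0.1985  0.0471] [-0.7303 -0.3527  6.0135] [0.0187 0.1229 0.0444] 0.010466793193143913 [-0.0008 -0.0019  0.0005 -0.0003 -0.0004  0.0007]
11.15 [ 0.4985 -0.1985  0.0471] [-1.189 -0.351  5.037] [ 0.0326  0.1255 -0.0328] 0.010182519984881906 [ 0.0024 -0.0002 -0.0008  0.0027  0.0007  0.0012]
w1 [0.6025 0.1077 0.3733]
w2 [0.3873 0.1038 0.2598]
w3 [0.3237 0.0925 0.3915]
w4 [ 0.5099 -0.1275  0.2919]
w5 [ 0.5102 -0.1293  0.1771]
```

View pics/v5.png

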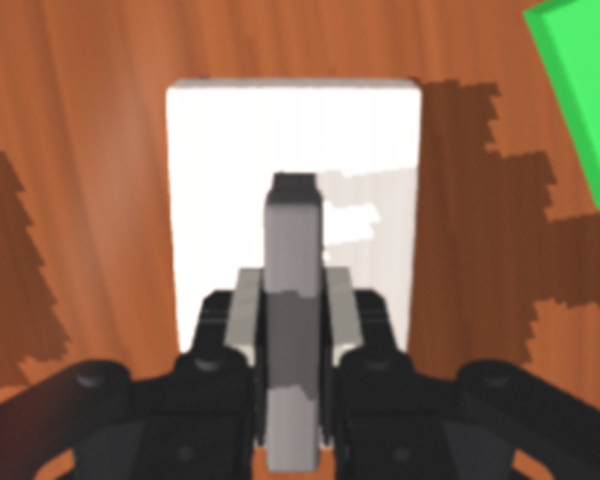

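Emit:
play_rows(motion=[{"fingers":1,"translation":[0,0,-0.3],"roll":0},{"fingers":1,"translation":[0,0,-0.8],"roll":0},{"fingers":1,"translation":[0,0,-1.5],"roll":0},{"fingers":1,"translation":[0,0,-2.5],"roll":0},{"fingers":1,"translation":[0,0,-4],"roll":0},{"fingers":1,"translation":[0,0,-6],"roll":0},{"fingers":1,"translation":[0,0,-9],"roll":0},{"fingers":1,"translation":[0,0,-12],"roll":0},{"fingers":1,"translation":[0,0,-15],"roll":0},{"fingers":1,"translation":[0,0,-17],"roll":0},{"fingers":1,"translation":[0,0,-18],"roll":0},{"fingers":1,"translation":[0,0,-18],"roll":0},{"fingers":1,"translation":[0,0,-18],"roll":0}])

```text
clock: 12.28
eef_pos: [0.4982, -0.2014, 0.2257]
tool_rot: [0.997, -0.077, -0.002, -0.009]
ft_force: [0.2, 0.2, -1.5]
grip_width: 0.0102
```

Run:
```python
from h import *
np.set_printoptions(precision=4,suppress=True)
o=bot.get_obs();print(o['clock'],o['eef_pos'],o['tool_rot'],o['ft_force'],o['ft_torque'],o['grip_width'],o['joint_pos'])
```

```text
12.2833 [ 0.4982 -0.2014  0.2257] [ 0.997  -0.0773 -0.0024 -0.0091] [ 0.1806  0.2084 -1.4661] [-0.0129  0.0705 -0.0072] 0.01017609035456568 [-0.3927  0.3314  0.0774  1.327   0.0158  1.3327]
```

Held (1.5 N weight). Carrying it over the board.

Emit:
play_rows(motion=[{"fingers":1,"translation":[-0.1,-0.6,0],"roll":-1},{"fingers":1,"translation":[-0.3,-1.8,0],"roll":-2},{"fingers":1,"translation":[-0.6,-3.6,0],"roll":-3.5},{"fingers":1,"translation":[-0.9,-5.7,0],"roll":-5},{"fingers":1,"translation":[-1.3,-8,0],"roll":-6.5},{"fingers":1,"translation":[-1.7,-10.5,0],"roll":-8},{"fingers":1,"translation":[-2.1,-13,0],"roll":-9.5},{"fingers":1,"translation":[-2.5,-15.5,0],"roll":-11},{"fingers":1,"translation":[-2.9,-18,0],"roll":-12.5},{"fingers":1,"translation":[-3.3,-20.5,0],"roll":-14},{"fingers":1,"translation":[-3.7,-23,0],"roll":-15.5},{"fingers":1,"translation":[-4.1,-25.5,0],"roll":-16.4},{"fingers":1,"translation":[-4.4,-28,0],"roll":-16.4},{"fingers":1,"translation":[-4.7,-30,0],"roll":-16.4},{"fingers":1,"translation":[-4.9,-31.2,0],"roll":-16.4},{"fingers":1,"translation":[-5,-31.7,0],"roll":-16.4},{"fingers":1,"translation":[-5,-31.7,0],"roll":-16.4},{"fingers":1,"translation":[-5,-31.7,0],"roll":-16.4},{"fingers":1,"translation":[-5,-31.7,0],"roll":-16.4},{"fingers":1,"translation":[-5,-31.7,0],"roll":-16.4}])

```text
clock: 13.95
eef_pos: [0.4978, 0.1184, 0.2318]
tool_rot: [0.998, 0.065, -0.001, -0.009]
ft_force: [0.9, -0.7, -0.7]
grip_width: 0.0107
```

Emit:
play_rows(motion=[{"fingers":1,"translation":[0,0,0.5],"roll":0},{"fingers":1,"translation":[0,0,1.5],"roll":0},{"fingers":1,"translation":[0,0,2.5],"roll":0},{"fingers":1,"translation":[0,0,3.5],"roll":0},{"fingers":1,"translation":[0,0,4.5],"roll":0},{"fingers":1,"translation":[0,0,5.2],"roll":0},{"fingers":1,"translation":[0,0,5.4],"roll":0},{"fingers":1,"translation":[0,0,5.4],"roll":0},{"fingers":1,"translation":[0,0,5.4],"roll":0},{"fingers":1,"translation":[0,0,5.4],"roll":0}])

```text
clock: 14.78
eef_pos: [0.4981, 0.1206, 0.1784]
tool_rot: [0.998, 0.066, -0.001, -0.01]
ft_force: [0.7, 0.3, -1.1]
grip_width: 0.0106
```

Run:
```python
from h import *
w=cap('wrist','w6')['pixels'][100:290,130:380,::-1];a=cap('scene','s6')['pixels'][150:250,255:355,::-1];b=cap('side','d6')['pixels'][185:265,215:295,::-1]
o=np.hstack([cv2.resize(a,(400,400),interpolation=2),cv2.resize(b,(400,400),interpolation=2)])
cv2.imwrite('pics/v6.png',o);print(bot.get_obs()['eef_pos'])
```

```text
[0.49798974 0.12050143 0.1784298 ]
```

View pics/v6.png

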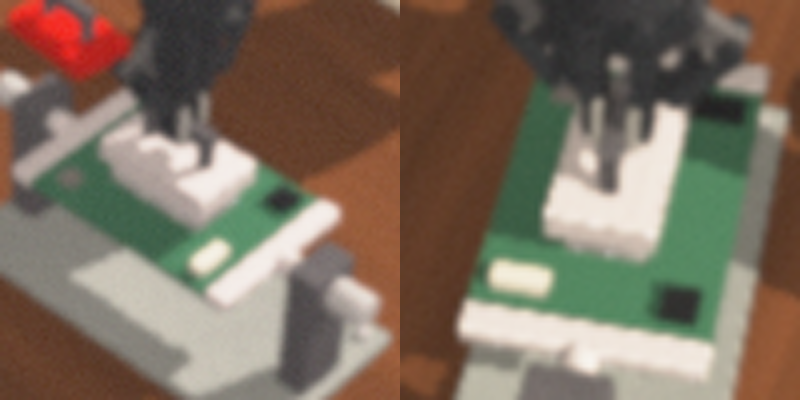

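Run:
```python
from h import *
np.set_printoptions(precision=4,suppress=True)
S=ld('s6');D=ld('d6');W=ld('w6')
s=lambda u,v:ray(S,255+u/4,150+v/4)
d=lambda u,v:ray(D,215+u/5,185+v/5)
y=np.radians(7.45);X=np.array([np.cos(y),np.sin(y),0]);Y=np.array([-np.sin(y),np.cos(y),0])
print('++rim',tri(s(198,226),d(145,238)),'implied centre',tri(s(198,226),d(145,238))[0]-.029*X-.049*Y)
for n,f,p,sx,sy in[('s++',s,(198,226),1,1),('s+-',s,(105,170),1,-1),('s-+',s,(255,182),-1,1),('d++',d,(145,238),1,1),('d-+',d,(258,260),-1,1)]:
    print(n,atz(f(*p),.1314)-sx*.029*X-sy*.049*Y)
cv2.imwrite('pics/v7.png',cv2.resize(cv2.imread('pics/w6.png')[90:330,100:404],(760,600),interpolation=2))
```

```text
++rim (array([0.5213, 0.1689, 0.1252]), [np.float64(0.0004990887666775736), np.float64(0.0004990887666777433)]) implied centre [0.4989 0.1165 0.1252]
s++ [0.5037 0.1219 0.1314]
s+- [0.5044 0.1331 0.1314]
s-+ [0.4983 0.1203 0.1314]
d++ [0.4974 0.12   0.1314]
d-+ [0.4952 0.1205 0.1314]
```

View pics/v7.png

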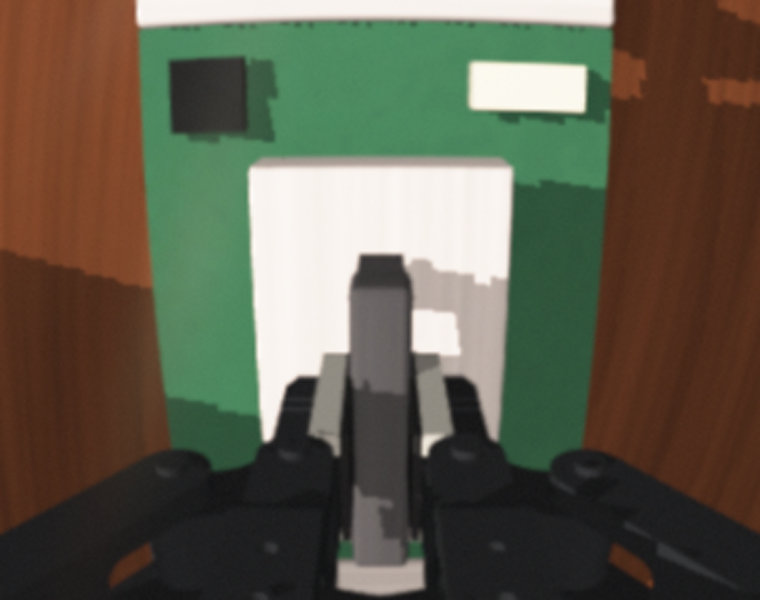

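Run:
```python
from h import *
np.set_printoptions(precision=4,suppress=True)
W=ld('w6');w=lambda u,v:ray(W,100+u*.4,90+v*.4,True)
t=bot.get_obs()['eef_pos']
y=np.radians(7.45);X=np.array([np.cos(y),np.sin(y),0]);Y=np.array([-np.sin(y),np.cos(y),0])
def L(n,u,v,z):
    p=atz(w(u,v),z)-t;print(n,round(1e3*p@X,1),round(1e3*p@Y,1))
for v in(100,200,350): L('board L',{100:143,200:148,350:159}[v],v,.108);L('board R',{100:611,200:606,350:594}[v],v,.108)
L('board far',250,24,.108);L('board far',500,22,.108)
L('rimfar L',262,157,.1314);L('rimfar R',505,157,.1314)
L('topfar L',249,167,.1494);L('topfar R',513,166,.1494)
L('top left 400',259,400,.1494);L('top right 400',502,400,.1494)
L('bar far L',351,288,.1814);L('bar far R',411,287,.1814);L('bar near',380,565,.1814)
```

```text
board L -65.1 59.6
board R 64.6 59.8
board L -65.1 31.2
board R 64.7 31.5
board L -65.6 -14.6
board R 65.0 -14.2
board far -34.3 79.3
board far 32.7 80.0
rimfar L -27.9 46.0
rimfar R 30.8 46.2
topfar L -28.0 46.3
topfar R 29.6 46.7
top left 400 -28.3 -9.6
top right 400 30.0 -9.5
bar far L -4.6 29.0
bar far R 6.2 29.2
bar near 0.8 -33.6
```

Run:
```python
from h import *
np.set_printoptions(precision=4,suppress=True)
W=ld('w3');w=lambda u,v:ray(W,u*.64,v*.64,True)
t=np.array([.4978,.117,0]);y=np.radians(7.45);X=np.array([np.cos(y),np.sin(y),0]);Y=np.array([-np.sin(y),np.cos(y),0])
def L(n,u,v,z):
    p=atz(w(u,v),z)-t;print(n,np.round(1e3*p@X,1),np.round(1e3*p@Y,1))
L('railin -y',262,344,.108);L('railin +y',511,344,.108);L('near edge',400,343,.108);L('far edge',400,497,.108)
for p in[(327,405),(447,405),(446,465),(327,465)]:L('F',*p,.12)
im=cv2.imread('pics/w3.png');im=im[205:330,140:370];cv2.imwrite('pics/v8.png',cv2.resize(im,None,fx=3.4,fy=3.4,interpolation=2))
```

```text
railin -y -63.9 -84.0
railin +y -63.6 83.2
near edge -65.2 8.3
far edge 64.8 9.7
F -25.3 -40.2
F -25.0 39.8
F 25.1 41.9
F 24.6 -43.3
```

View pics/v8.png

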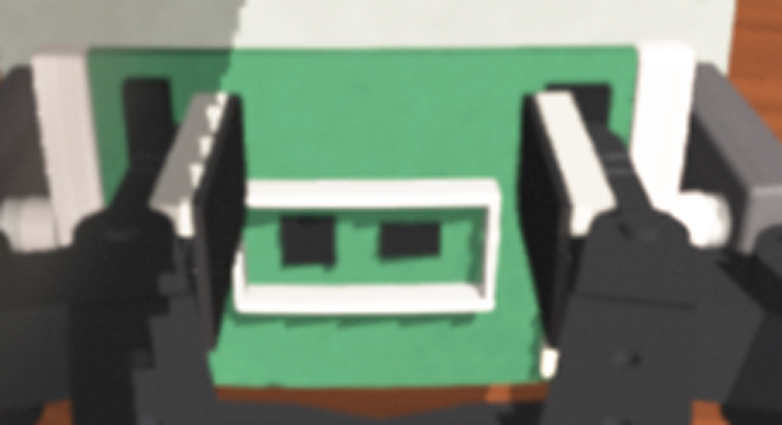

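Relative to the board, the cover is off by about +1.2 mm in X and +2.3 mm in Y. Correct that, then lower gently.

Emit:
play_rows(motion=[{"fingers":1,"translation":[-0.1,0.2,0],"roll":0},{"fingers":1,"translation":[-0.12,0.28,0],"roll":0},{"fingers":1,"translation":[-0.12,0.28,0.2],"roll":0},{"fingers":1,"translation":[-0.12,0.28,0.4],"roll":0},{"fingers":1,"translation":[-0.12,0.28,0.6],"roll":0},{"fingers":1,"translation":[-0.12,0.28,0.8],"roll":0},{"fingers":1,"translation":[-0.12,0.28,1.0],"roll":0},{"fingers":1,"translation":[-0.12,0.28,1.2],"roll":0},{"fingers":1,"translation":[-0.12,0.28,1.4],"roll":0},{"fingers":1,"translation":[-0.12,0.28,1.4],"roll":0},{"fingers":1,"translation":[-0.12,0.28,1.4],"roll":0},{"fingers":1,"translation":[-0.12,0.28,1.4],"roll":0}])

```text
clock: 15.93
eef_pos: [0.4968, 0.1178, 0.1638]
tool_rot: [0.998, 0.066, -0.001, -0.009]
ft_force: [-0.1, 0.8, -1.0]
grip_width: 0.0103
```

Emit:
play_rows(motion=[{"fingers":1,"translation":[0,0,0.15],"roll":0},{"fingers":1,"translation":[0,0,0.3],"roll":0},{"fingers":1,"translation":[0,0,0.45],"roll":0},{"fingers":1,"translation":[0,0,0.6],"roll":0},{"fingers":1,"translation":[0,0,0.7],"roll":0},{"fingers":1,"translation":[0,0,0.7],"roll":0},{"fingers":1,"translation":[0,0,0.7],"roll":0}])

```text
clock: 16.52
eef_pos: [0.4966, 0.1179, 0.1567]
tool_rot: [0.998, 0.066, -0.001, -0.009]
ft_force: [0.8, 0.4, -1.0]
grip_width: 0.0104
```

Emit:
play_rows(motion=[{"fingers":1,"translation":[0,0,0.05],"roll":0},{"fingers":1,"translation":[0,0,0.1],"roll":0},{"fingers":1,"translation":[0,0,0.15],"roll":0},{"fingers":1,"translation":[0,0,0.15],"roll":0},{"fingers":1,"translation":[0,0,0.15],"roll":0},{"fingers":1,"translation":[0,0,0.15],"roll":0}])

```text
clock: 17.02
eef_pos: [0.4968, 0.118, 0.1555]
tool_rot: [0.998, 0.066, -0.001, -0.009]
ft_force: [-0.9, 0.7, 0.3]
grip_width: 0.0105
```

Emit:
play_rows(motion=[{"fingers":1,"translation":[0,0,0.05],"roll":0},{"fingers":1,"translation":[0,0,0.1],"roll":0},{"fingers":1,"translation":[0,0,0.1],"roll":0},{"fingers":1,"translation":[0,0,0.1],"roll":0},{"fingers":1,"translation":[0,0,0.1],"roll":0}])

```text
clock: 17.43
eef_pos: [0.4971, 0.118, 0.1551]
tool_rot: [0.998, 0.066, -0.001, -0.01]
ft_force: [-1.2, 0.5, 5.3]
grip_width: 0.0106
```

Seated: 5.3 N at TCP z=0.1551, so the rim is at ≈0.108 as expected. Release and retreat.

Emit:
play_rows(motion=[{"fingers":0.7,"translation":[0,0,0],"roll":0},{"fingers":0.4,"translation":[0,0,0],"roll":0},{"fingers":0.2,"translation":[0,0,0],"roll":0},{"fingers":0,"translation":[0,0,0],"roll":0},{"fingers":0,"translation":[0,0,0],"roll":0},{"fingers":0,"translation":[0,0,0],"roll":0},{"fingers":0,"translation":[0,0,-0.5],"roll":0},{"fingers":0,"translation":[0,0,-1.5],"roll":0},{"fingers":0,"translation":[0,0,-3],"roll":0},{"fingers":0,"translation":[0,0,-6],"roll":0},{"fingers":0,"translation":[0,0,-9],"roll":0},{"fingers":0,"translation":[0,0,-12],"roll":0},{"fingers":0,"translation":[-4,0,-12],"roll":0},{"fingers":0,"translation":[-8,1,-12],"roll":0},{"fingers":0,"translation":[-10,2,-12],"roll":0},{"fingers":0,"translation":[-10,2,-12],"roll":0},{"fingers":0,"translation":[-10,2,-12],"roll":0}])

```text
clock: 18.85
eef_pos: [0.4004, 0.0825, 0.2755]
tool_rot: [0.998, 0.065, 0.0, -0.01]
ft_force: [0.5, 0.7, -0.1]
grip_width: 0.0429
```

Run:
```python
from h import *
a=cap('scene','s9')['pixels'][150:250,255:355,::-1];b=cap('side','d9')['pixels'][185:265,215:295,::-1];cap('wrist','w9')
cv2.imwrite('pics/v9.png',np.hstack([cv2.resize(a,(400,400),interpolation=2),cv2.resize(b,(400,400),interpolation=2)]))
```

```text
(no output)
```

The viewing limit is reached, so I'll check the seat and level numerically by fitting silhouettes.

Run:
```python
from h import *
from itertools import product
from scipy.optimize import minimize
y=np.radians(7.45);Rz=np.array([[np.cos(y),-np.sin(y),0],[np.sin(y),np.cos(y),0],[0,0,1]])
C=np.array([.498,.1168,.105])
def hullmask(c,pts):
    q=np.array([proj(c,p) for p in pts]);h=cv2.convexHull((q*8*4).astype(np.float32))
    m=np.zeros((384*4,512*4),np.uint8);cv2.fillConvexPoly(m,np.round(h).astype(np.int32)//1,1,shift=3);return m
def box(X,Yl,z0,z1): return np.array(list(product((-X,X),(-Yl,Yl),(z0,z1))))
def mask(c,kind):
    im=cv2.resize(c['pixels'],None,fx=4,fy=4,interpolation=1).astype(int);r,g,b=im[...,0],im[...,1],im[...,2]
    m=((g>r+15)&(g>b+5)) if kind=='g' else ((im.min(2)>105)&(im.max(2)-im.min(2)<45))
    roi=hullmask(c,C+box(.062,.07 if kind=='w' else .085,-.003,.06)@Rz.T) if kind=='w' else hullmask(c,C+box(.08,.087,-.04,.06)@Rz.T)
    m=(m&(roi>0)).astype(np.uint8);n,l,st,ce=cv2.connectedComponentsWithStats(cv2.morphologyEx(m,2,np.ones((5,5))))
    k=1+np.argmax(st[1:,4]);p=cv2.findNonZero((l==k).astype(np.uint8));h=cv2.convexHull(p)
    o=np.zeros_like(m);cv2.fillConvexPoly(o,h,1);return o
cs=[ld('s9'),ld('d9')]
iou=lambda a,b:(a&b).sum()/(a|b).sum()
def run(kind,model,x0,step):
    M=[mask(c,kind) for c in cs];f=lambda p:-sum(iou(m,hullmask(c,model(p))) for m,c in zip(M,cs))/2
    r=minimize(f,x0,method='Nelder-Mead',options=dict(initial_simplex=np.vstack([x0]+[np.array(x0)+np.eye(len(x0))[i]*step[i] for i in range(len(x0))])));print(kind,np.round(r.x,2),r.fun)
def board(p):
    a=p[2];R=np.array([[np.cos(a),0,np.sin(a)],[0,1,0],[-np.sin(a),0,np.cos(a)]])
    return C+np.array([p[0],p[1],0])/1e3+box(.065,.085,-.003,.003)@R.T@Rz.T
run('g',board,[0,0,0.],[3,3,.06])
run('w',lambda p:C+np.array([*p,0][:2]+[p[2]])/1e3+box(.029,.049,.003,.021)@Rz.T,[0,0,0.],[3,3,3])
```

```text
g [-0.5  -6.18 -0.  ] -0.9316470604724185
w [-0.03  5.92  0.36] -0.6210327414920904
```

Run:
```python
from h import *
from itertools import product
from scipy.optimize import minimize
y=np.radians(7.45);Rz=np.array([[np.cos(y),-np.sin(y),0],[np.sin(y),np.cos(y),0],[0,0,1]])
C=np.array([.498,.1168,.108])
def hm(c,pts):
    q=np.array([proj(c,p) for p in pts]);h=cv2.convexHull((q*32).astype(np.float32))
    m=np.zeros((1536,2048),np.uint8);cv2.fillConvexPoly(m,np.round(h).astype(np.int32),1,shift=3);return m
def box(X,Y,a,b): return np.array(list(product((-X,X),(-Y,Y),(a,b))))
cs=[ld('s9'),ld('d9')];D=[]
for c,n in zip(cs,'sd'):
    im=cv2.resize(c['pixels'],None,fx=4,fy=4,interpolation=1).astype(int);r,g,b=im[...,0],im[...,1],im[...,2]
    roi=hm(c,C+box(.06,.06,0,.0)@Rz.T)&hm(c,C+box(.06,.06,0,.05)@Rz.T)
    D.append(((~((g>r*1.25)&(g>b*1.08))).astype(np.uint8)&roi,roi))
def mod(c,p):
    o=C+np.array(p)/1e3
    return hm(c,o+box(.029,.049,0,.018)@Rz.T)|hm(c,o+box(.006,.032,.036,.05)@Rz.T)
for k in ([0],[1],[0,1]):
    def f(p):
        return -np.mean([ (D[i][0]&mod(cs[i],p)).sum()/((D[i][0]|(mod(cs[i],p)&D[i][1])).sum()) for i in k])
    P=[0,0,0.] if len(k)==2 else [0,0.]
    n=len(P);F=f if n==3 else (lambda p:f([*p,0]))
    r=minimize(F,P,method='Nelder-Mead',options=dict(initial_simplex=np.vstack([P,np.eye(n)*4])));print(k,np.round(r.x,2),r.fun,F(P))
# wrist view: bar/cover edges profile
```

```text
[0] [0.89 2.59] -0.8762844225236334 -0.8573191804492718
[1] [-0.35  0.79] -0.8615238927738927 -0.8571845368344274
[0, 1] [0.49 1.08 0.01] -0.8633058909179296 -0.8572518586418496
```

The fit puts the cover about 0.5 and 1.1 mm off the estimated centre, with 0 mm height error and a level board. Handing in.

```bash
python3 -c "
from workcell import bot
o=bot.get_obs();print(o['clock'],o['eef_pos'],o['ft_force']);print(bot.job_done())"
```

```text
19.0 [0.40172516 0.08308106 0.27455821] [ 0.64331211 -0.20346508 -0.41024205]
the job is handed in; nothing more can be done
None
```

The board is level with the framed side up, the silver cover sits over the frame, and I handed the job in at 19.0 s. `job_done()` gives no verdict, so this rests on my own checks.

**What I did:**
- **Turning:** I pushed the upright board level with closed fingers.
- **Placing:** I picked the cover up by its bar, corrected about 2.5 mm against the wrist view, and lowered it until it seated. There was no contact force as the rim passed the top of the frame. It stopped at about 5 N with the rim at z ≈ 0.108 m, the height expected on the board.
- **Release:** I let go and moved the arm well clear.

**Last checks:**
- **Cover position:** silhouette fits put it about 0.5 mm (x) and 1.1 mm (y) off centre, with 0 mm height error. The overlap was only about 0.86. The scene camera alone gave 2.6 mm in y.
- **Board tilt:** the final fit gave about 0 rad. An earlier reading from the rails gave up to 0.05 rad and one from the frame about 0.02; all are below the 0.12 limit.

**What failed or was not checked:**
- **No final look:** the picture limit was used up, so I never viewed the finished placing.
- **Poor fits:** a first cover fit had a bad mask (overlap 0.62), so I discarded it. The board fit came out 6 mm off along y, which I put down to the rails hiding the ends.
- **Bystanders:** I did not measure them at the end. The planned path kept clear of them, and no unexpected contact force showed up.

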